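Close and clip a sheet-steel parts case

ROBOT

A 6-joint arm with a two-finger parallel gripper is mounted at the origin on the work surface. World frame = base frame: x ahead of the robot, y to its left, z up, the work surface at z = 0. Lengths are in m, angles in degrees, forces in N, time in s.
With the tool pointing down it reaches from about 0.35 to 0.925 m from the base axis. Payload 6.4 kg.
Tool frame: the origin (TCP) lies between the finger pads; the fingertips stand 11 mm ahead of it and the grasp point (between the pads) lies 8 mm behind it; z points along the fingers, y is the line along which they close (so a half turn about z gives the same grasp; the last joint's range is limited). The gripper opens to 85 mm and grips with 20 to 120 N. Pads are 22 mm wide; open, the fingers measure 114 mm over their backs; the gripper's body (76 mm by 85 mm) begins 54 mm behind the grasp point. The pads swing forward as they close: fully open they stand 13 mm farther back than shut.
Start: joints at [-9.975, 14.043, 89.255, -0, 76.702, -9.975], TCP at [0.65, 0, 0.242] pointing down, gripper open.
Joint ranges: [-179.41, 179.41], [-58.25, 129.5], [7.25, 145.43], [-54.29, 234.29], [11.92, 165.04], [-157.13, 157.13]. Speed limits (degrees/s): [147.25, 147.25, 180, 180, 180, 180].

INTERFACE

Orientations are given as [roll, pitch, yaw] about the fixed x, y, z axes, in that order (R = Rz(yaw) Ry(pitch) Rx(roll)).
In Python, from station import observe, grab_frame, finish_job gives the robot as it stands.
- The arm moves only by the tool drive_tool, never from a script. Its argument "deltas" is a list of rows, each an object of numbers: "dx", "dy", "dz": the shift along the tool's x, y, z in units of 30 mm (1.0 is 30 mm); "wx", "wy", "wz": the turn, a rotation vector about the tool's x, y, z in units of 5 degrees (1.0 is 5 degrees); "gripper": the closure, from -1 (fully open) to 1 (shut). A call has 1 to 5 rows; each row is the pose to reach, as a shift and turn from the pose commanded when the call began, along the tool's axes at that moment; what a row does not reach only later rows make up. A row lasts 1/12 s, in which the tool goes at most 41.7 mm and 7.16 degrees, less where a joint would pass 70% of its speed; a pose out of reach is approached as far as the arm can. A call with a gripper value outside its range is refused whole. The fingers move at their own pace and stop on an object; the grip force is fixed at half the most. Time passes only in rows, so rows that repeat a pose let the fingers close. It gives the time, the measured TCP pose, the force, the opening and the grip force at its end, in the units of the state.
- observe(): the state, without advancing time (a new reading comes with each control period).
- grab_frame(name): name is "scene" or "side" or "wrist"; returns a dict with "color" (384x512x3 uint8, red, green, blue), "K" (3x3 intrinsics, pixels), "T" (4x4, takes a point from camera to world coordinates). Camera axes: x right, y down, z forward; pixel columns grow to the right and rows downward; lengths in m; the calibration is good to about 2 mm. A picture is of the moment at which its call begins. There is no depth.
- finish_job(): hands the job in; it is judged then, once.
The state is a dict: "t": time; "q": joint angles; "dq": joint speeds; "joint_torque": joint torques, N m; "position": TCP position; "ee_rot": TCP orientation; "wrist_force": force on the tool from outside, world axes, zero at the start; "torque": the same for the moment, N m; "finger_gap": finger opening in m; "finger_force": force on a finger pad.
Only numpy, scipy, OpenCV 4.12 (cv2) and the standard library are available. Lean on these libraries where they do the work, as an engineer would, in place of code of your own. Each camera call takes 0.05 s, during which the arm holds its last target. There are 200 camera calls.

TASK

With the gripper closed, push the sliding lid of the grey parts case fully home against its stop, then fold the four lid clips inward over the rim and press each one down until it snaps fully shut, in opposite-corner order: any corner first, next the corner diagonally opposite, then the remaining two. Push gently, stopping as soon as you feel the stop, so that nothing on the case is bent, and leave the tools and parts around it where they are.

Things in the scene. Friction and masses are not known exactly. Their poses are not given: they have to be found in the camera images.
- case: Grey sheet-steel parts case, 240 mm long (its x), 200 mm wide (its y), rim 100 mm high, bolted to the bench. Origin: centre of its underside; x runs along its length away from the robot (its yaw varies), y to its left, z up. Side rims 21 mm wide; the near end of the rim is open so that the lid slides in, the far end has a stop.
- lid (a joint): How far (m) the bright metal lid (227 x 154 x 12 mm, its flat top 98 mm above the case's underside) is slid out of the case towards its near end (case -x); 0 = fully home against the stop, at most 0.04. Slides at about 3 N; the stop is hard.
- lid_field (a point): Point at the middle of the top edge of the near end face of the lid's raised centre field. The field is 110 mm (x) by 92 mm (y), stands 16 mm above the lid's flat top, and its upright near end face is a good place to push the lid with closed fingers towards case +x.
- clip_near_left (a joint): Angle (rad) of the near left lid clip: 0 = shut, flat over the rim; 1.6 to 1.85 = open, upright or leaning outward; stop at 1.95. Hinge axis along case x, at case x -65, y 108 mm, outside the wall, nominally 110.5 mm above the case's underside. All four clips: steel flap 26 mm wide, 4 mm thick, reaching 54 mm inward; its top, when shut, 5 mm above its hinge axis.
- clip_near_right (a joint): Angle (rad) of the near right lid clip: 0 = shut, flat over the rim; 1.6 to 1.85 = open, upright or leaning outward; stop at 1.95. Hinge axis along case x, at case x -65, y -108 mm, outside the wall, nominally 110.5 mm above the case's underside. Each clip is bolted in a slot, up to 7 mm above or below nominal, unmeasured. Fold: push its outer face inward, then press down on top.
- clip_far_left (a joint): Angle (rad) of the far left lid clip: 0 = shut, flat over the rim; 1.6 to 1.85 = open, upright or leaning outward; stop at 1.95. Hinge axis along case x, at case x 65, y 108 mm, outside the wall, nominally 110.5 mm above the case's underside. Each clip swings freely (1 N) to about 0.5 rad, then its hook rides over a sprung catch: about 8 N, pressed 32 mm inward of the hinge.
- clip_far_right (a joint): Angle (rad) of the far right lid clip: 0 = shut, flat over the rim; 1.6 to 1.85 = open, upright or leaning outward; stop at 1.95. Hinge axis along case x, at case x 65, y -108 mm, outside the wall, nominally 110.5 mm above the case's underside. Each clip lets go suddenly some 3 mm (at 32 mm from the hinge) above shut, then a hard stop. 40 N of contact force bends it: stop at 10 to 15 N felt.
- wrench: Bystander, to be left alone: open-ended wrench lying on the bench just beyond the far end of the case.
- weight: Bystander, to be left alone: dark steel slug, a cylinder 48 mm across and 30 mm high, standing beside the left side of the case.
- bracket: Bystander, to be left alone: small bent sheet-steel angle bracket, 50 x 40 x 44 mm, standing beside the right side of the case.
- hammer: Bystander, to be left alone: hammer lying at the left of the bench.
- oil: Bystander, to be left alone: steel oil bottle, 64 mm across and 150 mm high, standing at the right.
- driver: Bystander, to be left alone: screwdriver lying at the near right.

How it is judged (in metres and radians):
On the way, in this order (a step that is already met when the one before it is completed fails the run):
1. the lid is fully home while all four clips are still open (value of joint lid below 0.0025 m and value of joint each of clip_near_left, clip_near_right, clip_far_left, clip_far_right above 0.25 rad), for 0.1 s.
2. two diagonally opposite clips are snapped shut while the other two are still open (((value of joint each of clip_near_left, clip_far_right below 0.04 rad and value of joint each of clip_near_right, clip_far_left above 0.25 rad) or (value of joint each of clip_near_right, clip_far_left below 0.04 rad and value of joint each of clip_near_left, clip_far_right above 0.25 rad))), for 0.1 s.
3. all four clips are snapped shut (value of joint each of clip_near_left, clip_near_right, clip_far_left, clip_far_right below 0.04 rad), for 0.1 s.
At the end, for the whole second after the job is handed in: The lid is home within 2.5 mm of its stop and all four clips are snapped down within 0.04 rad of fully shut, closed as one diagonal pair and then the other (all of step 3 and value of joint lid below 0.0025 m); the robot touches nothing.
It fails at once if the fingers or the arm push on the case, its lid or a clip with more than 40 N (contact force between case and the fingers above 40 N or contact force between case and the arm above 40 N).
It fails at once if a bystander is moved by more than 30 mm (distance of any of wrench, weight, bracket, hammer, oil, driver from where it was at the start of the episode above 0.03 m).
It also fails if it takes over 66 s, if anything falls off the work surface, if the arm or the gripper's body presses on something with over 40 N, if the wrist force passes 120 N, or if a joint passes its speed limit or range.

## Working session

There is one attempt and no reset: what is moved stays moved. The work goes in short steps, Python scripts to look and compute and a tool call to move; the robot and the scene stay as the last step left them, time stands still between calls to the robot, and variables do not carry over. Pictures are saved under pics/ and viewed, at most 10 in all, crops included, and the job is handed in when it is done.

Besides the shell and the picture viewer there is one more tool, called after ">>>" as name([rows], argument=value, ...), one row to a line, values as JSON. drive_tool: Moves the arm, as the interface text tells. Its arguments: {"type":"object","properties":{"deltas":{"type":"array"}},"required":["deltas"]}

```bash
mkdir -p pics
python3 - <<'E'
from station import observe, grab_frame
import cv2,numpy as np,pickle
d={}
for n in ("scene","side","wrist"):
    f=grab_frame(n); d[n]=f; cv2.imwrite(f"pics/{n}0.png",f["color"][:,:,::-1]); print(n,f["K"].tolist(),np.round(f["T"],4).tolist())
pickle.dump(d,open("f0.pkl","wb"))
a=np.hstack([d["scene"]["color"],d["wrist"]["color"]])
print(observe())
E
```

```text
scene [[394.1745524080567, 0.0, 258.4555661747132], [0.0, 394.1745524080567, 185.42748869140036], [0.0, 0.0, 1.0]] [[0.1758, 0.6984, -0.6938, 1.3302], [0.9844, -0.1272, 0.1213, -0.1573], [-0.0036, -0.7043, -0.7099, 0.8872], [0.0, 0.0, 0.0, 1.0]]
side [[411.2343798576296, 0.0, 255.33582068262223], [0.0, 411.2343798576296, 189.06183895970545], [0.0, 0.0, 1.0]] [[0.9855, -0.0941, 0.1411, 0.3946], [-0.1691, -0.6096, 0.7744, -1.0437], [0.0132, -0.7871, -0.6167, 0.9077], [0.0, 0.0, 0.0, 1.0]]
wrist [[313.57201024860905, 0.0, 252.70194442789025], [0.0, 313.57201024860905, 192.16496802917456], [0.0, 0.0, 1.0]] [[1.0, 0.0011, -0.001, 0.6493], [0.0008, -0.9464, -0.323, 0.0832], [-0.0014, 0.323, -0.9464, 0.3721], [0.0, 0.0, 0.0, 1.0]]
{'t': 0.15, 'q': array([-9.97507583e+00,  1.40708847e+01,  8.93092312e+01, -2.25189032e-04,
        7.67009213e+01, -9.97464486e+00]), 'dq': array([-0.10179206, -0.10461254, -0.19408678,  0.0237178 ,  0.02699719,
       -0.06714847]), 'joint_torque': array([ 3.57137314e-04, -4.29984105e+01, -3.26552796e+01, -1.40693478e-04,
        3.52074814e-03,  1.27692519e-05]), 'position': array([6.49593228e-01, 7.78629492e-05, 2.41475173e-01]), 'ee_rot': array([-1.79920150e+02, -1.38208725e-02,  8.99996114e+01]), 'wrist_force': array([-0.60876709, -0.26077523, -0.46675834]), 'torque': array([-0.02357616, -0.00594372, -0.00206067]), 'finger_force': 0.0, 'finger_gap': 0.08518461739896131}
```

View pics/scene0.png

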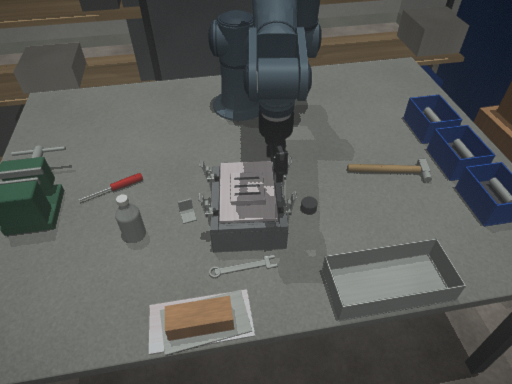

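View pics/wrist0.png

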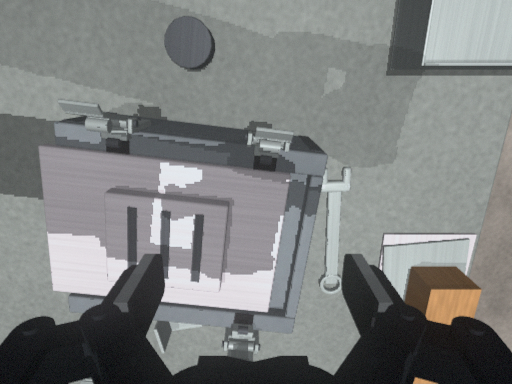

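View pics/side0.png

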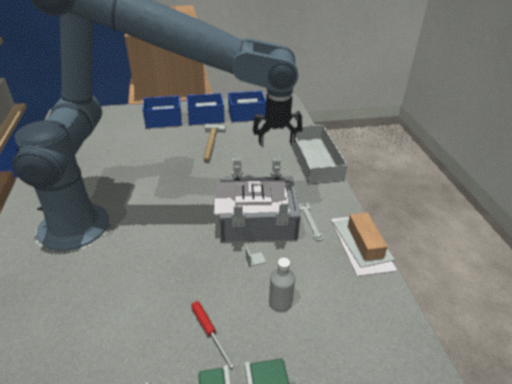

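The scene view shows the case ahead of the arm, with its far end away from the robot. In the wrist view, the rim corners are about (57,123), (326,155), (293,332) and (70,297). The lid's near corners are about (40,147) and (52,292), and the near face of the field runs along x≈107, y 190–290. The clips are upright. I'll cast rays and look at a sharper crop.

```bash
cat > h.py <<'E'
import numpy as np,cv2
def ray(f,uv,z):
    d=f["T"][:3,:3]@np.linalg.inv(f["K"])@np.array([uv[0],uv[1],1.]); c=f["T"][:3,3]
    return c+d*(z-c[2])/d[2]
def proj(f,P):
    p=(np.linalg.inv(f["T"])@np.append(P,1))[:3]; p=f["K"]@p; return p[:2]/p[2]
E
python3 - <<'E'
from h import *; import pickle
d=pickle.load(open("f0.pkl","rb")); w=d["wrist"]
for n,p,z in [("rimNL",(57,123),.1),("rimFL",(326,155),.1),("rimFR",(293,332),.1),("rimNR",(70,297),.1),("lidNL",(40,147),.098),("lidNR",(52,292),.098),("fNL",(107,190),.114),("fNR",(107,290),.114),("fFL",(230,203),.114),("fFR",(220,293),.114),("cam weight",(189,42),.03)]:
    print(n,ray(w,p,z).round(4))
c=w["color"][90:375,20:360,::-1]; cv2.imwrite("pics/c1.png",cv2.resize(c,None,fx=2.1,fy=2.1,interpolation=cv2.INTER_CUBIC))
s=d["side"]["color"][145:250,205:310,::-1]; cv2.imwrite("pics/c2.png",cv2.resize(s,None,fx=5.6,fy=5.6,interpolation=cv2.INTER_CUBIC))
E
```

```text
rimNL [0.4819 0.0525 0.1   ]
rimFL [0.7135 0.025  0.1   ]
rimFR [ 0.6927 -0.1694  0.1   ]
rimNR [ 0.4598 -0.1247  0.1   ]
lidNL [0.4615 0.0314 0.098 ]
lidNR [ 0.4409 -0.1201  0.098 ]
fNL [ 0.5225 -0.0031  0.114 ]
fNR [ 0.5071 -0.1058  0.114 ]
fFL [ 0.629 -0.015  0.114]
fFR [ 0.6171 -0.1091  0.114 ]
cam weight [0.5856 0.1236 0.03  ]
```

View pics/c1.png

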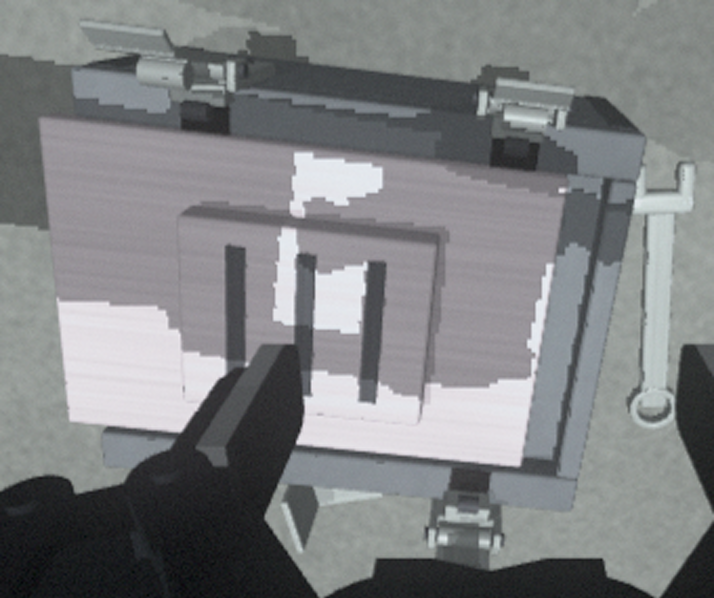

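View pics/c2.png

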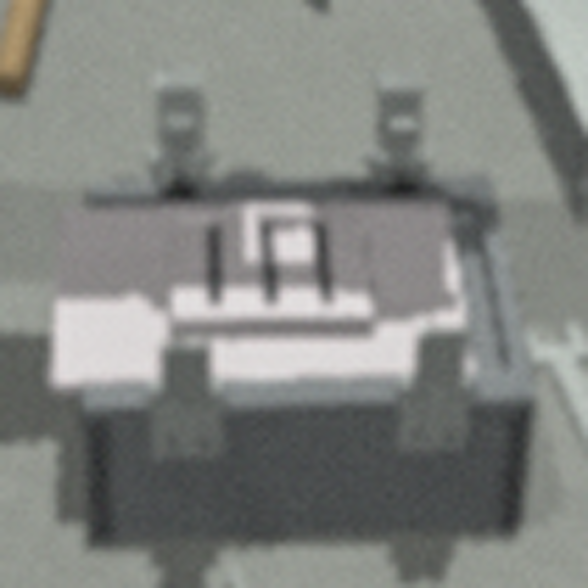

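Run:
```python
from h import *; import pickle
from scipy.optimize import least_squares
d=pickle.load(open("f0.pkl","rb")); w=d["wrist"]
g=lambda p,z: ray(w,(20+p[0]/2.1,90+p[1]/2.1),z)
F=[g(p,.114) for p in [(180,213),(438,234),(420,423),(185,400)]]
L=[g(p,.098) for p in [(40,118),(566,178),(522,466),(68,420)]]
R=[g(p,.1) for p in [(645,135),(573,510)]]
def fit(P,hx,hy):
    m=np.array([(-hx,hy),(hx,hy),(hx,-hy),(-hx,-hy)])
    f=lambda v:(np.array(P)[:,:2]-(m@np.array([[np.cos(v[2]),np.sin(v[2])],[-np.sin(v[2]),np.cos(v[2])]])+v[:2])).ravel()
    r=least_squares(f,[.57,-.05,-.1]); print(r.x.round(4),np.degrees(r.x[2]).round(2),r.fun.round(4)); return r.x
fit(F,.055,.046); v=fit(L,.1135,.077)
c,s=np.cos(v[2]),np.sin(v[2])
print("far rim in lid frame",[((np.array([[c,s],[-s,c]])@(p[:2]-v[:2])).round(4)) for p in R])
# clips tops, right & left from crop
print([ (np.array([[c,s],[-s,c]])@(g(p,z)[:2]-v[:2])).round(4) for p,z in [((165,75),.115),((535,110),.115),((465,525),.115)]])
```

```text
[ 0.569  -0.055  -0.1078] -6.18 [ 0.0019 -0.001  -0.0008  0.0017 -0.0015 -0.0006  0.0005 -0.0001]
[ 0.5627 -0.056  -0.118 ] -6.76 [ 0.0018 -0.0017 -0.0022 -0.0008 -0.0004  0.0011  0.0008  0.0015]
far rim in lid frame [array([0.1411, 0.0989]), array([ 0.1424, -0.0985])]
[array([-0.0508,  0.1027]), array([0.0925, 0.1063]), array([ 0.0872, -0.1004])]
```

The crops give the case pose: centre about (0.584, -0.058), yaw about -6.7°, lid out about 20 mm. The near face of the field is about (0.514, -0.049). All four clips stand upright. Next I close the gripper, align it and go behind the field's near face.

>>> drive_tool([
  {"dx": -0.5, "dy": -1.2, "wz": 1.34, "gripper": 1},
  {"dx": -0.9, "dy": -2.5, "wz": 1.34, "gripper": 1},
  {"dx": -1.2, "dy": -3.8, "wz": 1.34, "gripper": 1},
  {"dx": -1.52, "dy": -5.0, "wz": 1.34, "gripper": 1},
  {"dx": -1.52, "dy": -5.7, "wz": 1.34, "gripper": 1},
])

```text
validation failed for argument at $.de...
```

>>> drive_tool([
  {"dz": 1, "gripper": 1},
  {"dz": 2, "gripper": 1},
  {"dz": 2.8, "gripper": 1},
  {"dz": 3.3, "gripper": 1},
  {"dz": 3.3, "gripper": 1},
])

```text
validation failed for argument at $.de...
```

>>> drive_tool([
  {"dx": -0.5, "dy": -1.2, "dz": 0, "wx": 0, "wy": 0, "wz": 1.34, "gripper": 1},
  {"dx": -0.9, "dy": -2.5, "dz": 0, "wx": 0, "wy": 0, "wz": 1.34, "gripper": 1},
  {"dx": -1.2, "dy": -3.8, "dz": 0, "wx": 0, "wy": 0, "wz": 1.34, "gripper": 1},
  {"dx": -1.52, "dy": -5.0, "dz": 0, "wx": 0, "wy": 0, "wz": 1.34, "gripper": 1},
  {"dx": -1.52, "dy": -5.7, "dz": 0, "wx": 0, "wy": 0, "wz": 1.34, "gripper": 1},
])

```text
t: 0.57
position: [0.476, -0.0462, 0.2413]
ee_rot: [-179.9, 0.0, 83.2]
wrist_force: [0.3, 0.1, -0.1]
finger_gap: 0.0256
finger_force: 0.0
```

>>> drive_tool([
  {"dx": 0, "dy": 0, "dz": 1, "wx": 0, "wy": 0, "wz": 0, "gripper": 1},
  {"dx": 0, "dy": 0, "dz": 2, "wx": 0, "wy": 0, "wz": 0, "gripper": 1},
  {"dx": 0, "dy": 0, "dz": 3, "wx": 0, "wy": 0, "wz": 0, "gripper": 1},
  {"dx": 0, "dy": 0, "dz": 3.8, "wx": 0, "wy": 0, "wz": 0, "gripper": 1},
  {"dx": 0, "dy": 0, "dz": 4.15, "wx": 0, "wy": 0, "wz": 0, "gripper": 1},
])

```text
t: 0.98
position: [0.4765, -0.0448, 0.1142]
ee_rot: [-179.7, -0.1, 83.3]
wrist_force: [-0.6, 0.5, 0.4]
finger_gap: 0.0001
finger_force: 0.0
```

Run:
```python
from station import grab_frame,observe
import cv2,numpy as np
a=grab_frame("wrist")["color"]; b=grab_frame("side")["color"][145:250,190:310]
b=cv2.resize(b,(439,384))
cv2.imwrite("pics/a1.png",cv2.resize(np.hstack([a,b]),(800,323))[:,:,::-1]); o=observe();print(o["position"],o["finger_gap"],o["wrist_force"])
```

```text
[ 0.47745092 -0.04508475  0.11579057] 3.923427852538502e-05 [-0.25706873  0.65176449 -0.35512048]
```

View pics/a1.png

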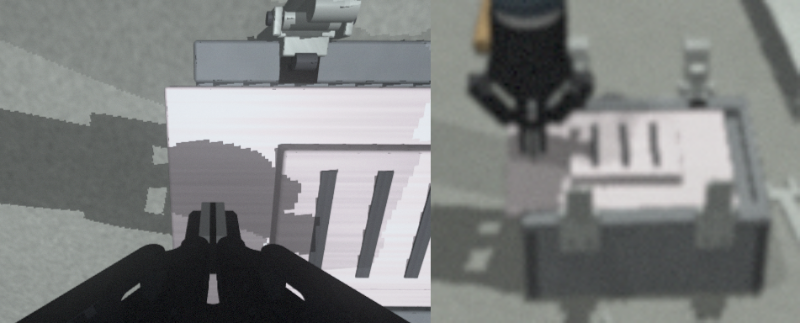

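The closed fingers stand over the lid behind the field's near face, with clear space ahead (face at about x=278 in the montage). Now the push.

>>> drive_tool([
  {"dx": 0, "dy": 0.2, "dz": 0.05, "wx": 0, "wy": 0, "wz": 0, "gripper": 1},
  {"dx": 0, "dy": 0.4, "dz": 0.05, "wx": 0, "wy": 0, "wz": 0, "gripper": 1},
  {"dx": 0, "dy": 0.6, "dz": 0.05, "wx": 0, "wy": 0, "wz": 0, "gripper": 1},
  {"dx": 0, "dy": 0.7, "dz": 0.05, "wx": 0, "wy": 0, "wz": 0, "gripper": 1},
  {"dx": 0, "dy": 0.8, "dz": 0.05, "wx": 0, "wy": 0, "wz": 0, "gripper": 1},
])

```text
t: 1.5
position: [0.5039, -0.0488, 0.1177]
ee_rot: [179.9, 0.0, 83.3]
wrist_force: [-4.3, 0.2, 6.8]
finger_gap: 0.0
finger_force: 2.8
```

>>> drive_tool([
  {"dx": 0, "dy": 0.06, "dz": 0, "wx": 0, "wy": 0, "wz": 0, "gripper": 1},
  {"dx": 0, "dy": 0.12, "dz": 0, "wx": 0, "wy": 0, "wz": 0, "gripper": 1},
  {"dx": 0, "dy": 0.18, "dz": 0, "wx": 0, "wy": 0, "wz": 0, "gripper": 1},
  {"dx": 0, "dy": 0.24, "dz": 0, "wx": 0, "wy": 0, "wz": 0, "gripper": 1},
  {"dx": 0, "dy": 0.3, "dz": 0, "wx": 0, "wy": 0, "wz": 0, "gripper": 1},
])

```text
t: 1.92
position: [0.5126, -0.0498, 0.1176]
ee_rot: [179.9, 0.0, 83.3]
wrist_force: [-3.9, -0.1, 5.2]
finger_gap: -0.0003
finger_force: 2.5
```

>>> drive_tool([
  {"dx": 0, "dy": 0.0, "dz": -0.15, "wx": 0, "wy": 0, "wz": 0, "gripper": 1},
  {"dx": 0, "dy": 0.0, "dz": -0.2, "wx": 0, "wy": 0, "wz": 0, "gripper": 1},
  {"dx": 0, "dy": 0.0, "dz": -0.2, "wx": 0, "wy": 0, "wz": 0, "gripper": 1},
])

```text
t: 2.17
position: [0.5123, -0.0495, 0.123]
ee_rot: [179.9, 0.0, 83.3]
wrist_force: [0.1, -0.5, -0.1]
finger_gap: -0.0002
finger_force: 0.0
```

>>> drive_tool([
  {"dx": 0, "dy": 0.06, "dz": 0, "wx": 0, "wy": 0, "wz": 0, "gripper": 1},
  {"dx": 0, "dy": 0.12, "dz": 0, "wx": 0, "wy": 0, "wz": 0, "gripper": 1},
  {"dx": 0, "dy": 0.18, "dz": 0, "wx": 0, "wy": 0, "wz": 0, "gripper": 1},
])

```text
t: 2.42
position: [0.5172, -0.05, 0.1221]
ee_rot: [-180.0, -0.0, 83.3]
wrist_force: [0.5, -0.7, -0.2]
finger_gap: 0.0
finger_force: 0.0
```

>>> drive_tool([
  {"dx": 0, "dy": 0.08, "dz": 0, "wx": 0, "wy": 0, "wz": 0, "gripper": 1},
  {"dx": 0, "dy": 0.16, "dz": 0, "wx": 0, "wy": 0, "wz": 0, "gripper": 1},
  {"dx": 0, "dy": 0.24, "dz": 0, "wx": 0, "wy": 0, "wz": 0, "gripper": 1},
])

```text
t: 2.67
position: [0.524, -0.0508, 0.122]
ee_rot: [-179.9, -0.0, 83.3]
wrist_force: [-4.1, -0.6, 2.0]
finger_gap: -0.0004
finger_force: 1.6
```

>>> drive_tool([
  {"dx": 0, "dy": 0.06, "dz": 0, "wx": 0, "wy": 0, "wz": 0, "gripper": 1},
  {"dx": 0, "dy": 0.12, "dz": 0, "wx": 0, "wy": 0, "wz": 0, "gripper": 1},
  {"dx": 0, "dy": 0.18, "dz": 0, "wx": 0, "wy": 0, "wz": 0, "gripper": 1},
])

```text
t: 2.92
position: [0.525, -0.0509, 0.1216]
ee_rot: [-179.1, -0.0, 83.4]
wrist_force: [-27.6, 1.7, 20.1]
finger_gap: -0.0003
finger_force: 13.9
```

>>> drive_tool([
  {"dx": 0, "dy": -0.25, "dz": 0, "wx": 0, "wy": 0, "wz": 0, "gripper": 1},
  {"dx": 0, "dy": -0.5, "dz": 0, "wx": 0, "wy": 0, "wz": 0, "gripper": 1},
  {"dx": 0, "dy": -0.6, "dz": -1.2, "wx": 0, "wy": 0, "wz": 0, "gripper": 1},
  {"dx": 0, "dy": -0.6, "dz": -2.4, "wx": 0, "wy": 0, "wz": 0, "gripper": 1},
  {"dx": 0, "dy": -0.6, "dz": -3.4, "wx": 0, "wy": 0, "wz": 0, "gripper": 1},
])

```text
t: 3.33
position: [0.512, -0.0495, 0.2262]
ee_rot: [179.9, 0.0, 83.3]
wrist_force: [0.2, -0.1, 0.4]
finger_gap: -0.0002
finger_force: 0.0
```

Run:
```python
from station import grab_frame,observe
import cv2,numpy as np,pickle
f=grab_frame("wrist"); g=grab_frame("side"); pickle.dump({"wrist":f,"side":g},open("f1.pkl","wb"))
a=f["color"]; b=cv2.resize(g["color"][145:250,190:310],(439,384),interpolation=cv2.INTER_CUBIC)
cv2.imwrite("pics/a2.png",cv2.resize(np.hstack([a,b]),(800,323))[:,:,::-1]); o=observe();print(o["position"],o["wrist_force"])
```

```text
[ 0.5153436  -0.05048     0.23086563] [ 0.33320927  0.14000771 -0.0644945 ]
```

View pics/a2.png

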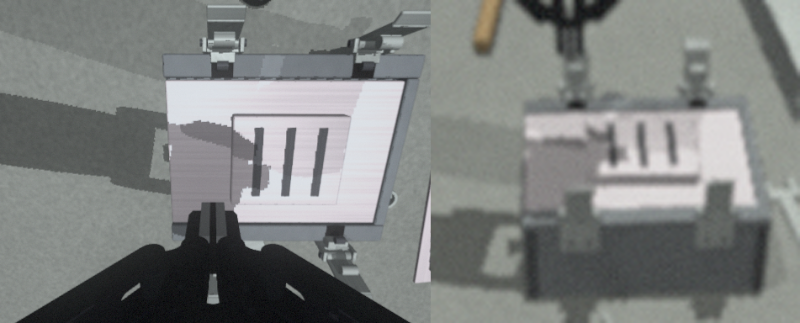

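The lid's far edge now sits at the far rim lip, and the left, far-right clips are still upright. I'll refine the case pose from the rim corners: (163,55), (425,57), (383,240), (173,240) in the montage.

Run:
```python
from h import *; import pickle
from scipy.optimize import least_squares
d=pickle.load(open("f1.pkl","rb")); w=d["wrist"]; k=951/800
g=lambda p,z: ray(w,(p[0]*k,p[1]*k),z)
def fit(P,hx,hy):
    m=np.array([(-hx,hy),(hx,hy),(hx,-hy),(-hx,-hy)])
    f=lambda v:(np.array(P)[:,:2]-(m@np.array([[np.cos(v[2]),np.sin(v[2])],[-np.sin(v[2]),np.cos(v[2])]])+v[:2])).ravel()
    r=least_squares(f,[.57,-.05,-.1]); print(r.x.round(4),np.degrees(r.x[2]).round(2),r.fun.round(4)); return r.x
for z in (.1,.108): v=fit([g(p,z) for p in [(163,55),(425,57),(383,240),(173,240)]],.12,.1)
fit([g(p,.098) for p in [(166,80),(406,80),(376,223),(174,223)]],.1135,.077)
C=np.array([.584,-.0585]); a=np.radians(-6.7)
for n,x,y in [("NL",-65,1),("FR",65,-1),("NR",-65,-1),("FL",65,1)]:
    for yy in (150,76):
        p=np.array([x,y*yy])/1e3; print(n,yy,(C+[p[0]*np.cos(a)-p[1]*np.sin(a),p[0]*np.sin(a)+p[1]*np.cos(a)]).round(4))
s=pickle.load(open("f0.pkl","rb"))["scene"]
print("oil base",ray(s,(132,235),.0),"top",ray(s,(123,202),.15),"bracket",ray(s,(188,220),0))
```

```text
[ 0.5859 -0.0598 -0.1166] -6.68 [ 0.0004 -0.0012 -0.002  -0.0025  0.0013  0.0016  0.0003  0.0021]
[ 0.5839 -0.0569 -0.1166] -6.68 [ 0.0037 -0.0047 -0.006  -0.0051 -0.0021  0.0051  0.0044  0.0047]
[ 0.5812 -0.0591 -0.1138] -6.52 [ 0.0002  0.0003 -0.0013 -0.0001  0.001  -0.0007  0.0001  0.0004]
NL 150 [0.5369 0.0981]
NL 76 [0.5283 0.0246]
FR 150 [ 0.6311 -0.2151]
FR 76 [ 0.6397 -0.1416]
NR 150 [ 0.5019 -0.1999]
NR 76 [ 0.5106 -0.1264]
FL 150 [0.6661 0.0829]
FL 76 [0.6574 0.0094]
oil base [ 5.93076712e-01 -3.91517152e-01  1.11022302e-16] top [ 0.60631715 -0.3792882   0.15      ] bracket [ 5.66091404e-01 -2.32998753e-01  1.11022302e-16]
```

>>> drive_tool([
  {"dx": 1.2, "dy": 0.17, "dz": 0, "wx": 0, "wy": 0, "wz": 0, "gripper": 1},
  {"dx": 2.4, "dy": 0.17, "dz": 0, "wx": 0, "wy": 0, "wz": 0, "gripper": 1},
  {"dx": 3.6, "dy": 0.17, "dz": 0, "wx": 0, "wy": 0, "wz": 0, "gripper": 1},
  {"dx": 4.7, "dy": 0.17, "dz": 0, "wx": 0, "wy": 0, "wz": 0, "gripper": 1},
  {"dx": 5.1, "dy": 0.17, "dz": 0, "wx": 0, "wy": 0, "wz": 0, "gripper": 1},
])

```text
t: 3.85
position: [0.5345, 0.1053, 0.2235]
ee_rot: [180.0, -0.1, 83.5]
wrist_force: [-0.5, 0.4, -0.4]
finger_gap: 0.0001
finger_force: 0.0
```

>>> drive_tool([
  {"dx": 0, "dy": 0, "dz": 1, "wx": 0, "wy": 0, "wz": 0, "gripper": 1},
  {"dx": 0, "dy": 0, "dz": 2, "wx": 0, "wy": 0, "wz": 0, "gripper": 1},
  {"dx": 0, "dy": 0, "dz": 2.5, "wx": 0, "wy": 0, "wz": 0, "gripper": 1},
  {"dx": 0, "dy": 0, "dz": 2.5, "wx": 0, "wy": 0, "wz": 0, "gripper": 1},
])

```text
t: 4.18
position: [0.5315, 0.1018, 0.1443]
ee_rot: [-179.5, 0.0, 83.3]
wrist_force: [-0.2, -0.6, -0.1]
finger_gap: -0.0001
finger_force: 0.0
```

>>> drive_tool([
  {"dx": -0.5, "dy": 0, "dz": 0, "wx": 0, "wy": 0, "wz": 0, "gripper": 1},
  {"dx": -0.9, "dy": 0, "dz": 0, "wx": 0, "wy": 0, "wz": 0, "gripper": 1},
  {"dx": -1.3, "dy": 0, "dz": 0, "wx": 0, "wy": 0, "wz": 0, "gripper": 1},
  {"dx": -1.7, "dy": 0, "dz": 0, "wx": 0, "wy": 0, "wz": 0, "gripper": 1},
  {"dx": -2.1, "dy": 0, "dz": 0, "wx": 0, "wy": 0, "wz": 0, "gripper": 1},
])

```text
t: 4.6
position: [0.5277, 0.038, 0.1501]
ee_rot: [179.9, -0.0, 83.3]
wrist_force: [0.4, 0.9, 0.8]
finger_gap: -0.0001
finger_force: 0.4
```

>>> drive_tool([
  {"dx": -0.2, "dy": 0.1, "dz": 0, "wx": 0, "wy": 0, "wz": 0, "gripper": 1},
  {"dx": -0.4, "dy": 0.1, "dz": 0, "wx": 0, "wy": 0, "wz": 0, "gripper": 1},
  {"dx": -0.4, "dy": 0.1, "dz": 0.1, "wx": 0, "wy": 0, "wz": 0, "gripper": 1},
  {"dx": -0.4, "dy": 0.1, "dz": 0.15, "wx": 0, "wy": 0, "wz": 0, "gripper": 1},
])

```text
t: 4.93
position: [0.5291, 0.0268, 0.1447]
ee_rot: [180.0, 0.0, 83.3]
wrist_force: [-0.4, 0.1, 1.7]
finger_gap: -0.0001
finger_force: 0.7
```

>>> drive_tool([
  {"dx": 0, "dy": 0, "dz": 0.04, "wx": 0, "wy": 0, "wz": 0, "gripper": 1},
  {"dx": 0, "dy": 0, "dz": 0.08, "wx": 0, "wy": 0, "wz": 0, "gripper": 1},
  {"dx": 0, "dy": 0, "dz": 0.12, "wx": 0, "wy": 0, "wz": 0, "gripper": 1},
])

```text
t: 5.18
position: [0.5294, 0.0271, 0.1418]
ee_rot: [179.9, 0.0, 83.3]
wrist_force: [-1.3, -1.2, 5.7]
finger_gap: -0.0
finger_force: 2.4
```

>>> drive_tool([
  {"dx": 0, "dy": 0, "dz": 0.03, "wx": 0, "wy": 0, "wz": 0, "gripper": 1},
  {"dx": 0, "dy": 0, "dz": 0.06, "wx": 0, "wy": 0, "wz": 0, "gripper": 1},
  {"dx": 0, "dy": 0, "dz": 0.09, "wx": 0, "wy": 0, "wz": 0, "gripper": 1},
])

```text
t: 5.43
position: [0.5297, 0.0269, 0.1396]
ee_rot: [179.9, 0.1, 83.4]
wrist_force: [-1.4, -2.5, 8.2]
finger_gap: 0.0
finger_force: 3.1
```

>>> drive_tool([
  {"dx": 0, "dy": 0, "dz": 0.03, "wx": 0, "wy": 0, "wz": 0, "gripper": 1},
  {"dx": 0, "dy": 0, "dz": 0.06, "wx": 0, "wy": 0, "wz": 0, "gripper": 1},
])

```text
t: 5.6
position: [0.5298, 0.0267, 0.138]
ee_rot: [179.9, 0.1, 83.4]
wrist_force: [-1.7, -2.2, 7.2]
finger_gap: 0.0
finger_force: 3.2
```

>>> drive_tool([
  {"dx": 0, "dy": 0, "dz": 0.03, "wx": 0, "wy": 0, "wz": 0, "gripper": 1},
  {"dx": 0, "dy": 0, "dz": 0.06, "wx": 0, "wy": 0, "wz": 0, "gripper": 1},
])

```text
t: 5.77
position: [0.5299, 0.0267, 0.1362]
ee_rot: [179.9, 0.1, 83.4]
wrist_force: [-0.7, -2.9, 7.1]
finger_gap: -0.0002
finger_force: 3.1
```

>>> drive_tool([
  {"dx": 0, "dy": 0, "dz": 0.03, "wx": 0, "wy": 0, "wz": 0, "gripper": 1},
  {"dx": 0, "dy": 0, "dz": 0.06, "wx": 0, "wy": 0, "wz": 0, "gripper": 1},
])

```text
t: 5.93
position: [0.53, 0.0266, 0.1343]
ee_rot: [179.9, 0.1, 83.4]
wrist_force: [-1.1, -3.1, 6.3]
finger_gap: -0.0001
finger_force: 2.7
```

>>> drive_tool([
  {"dx": 0, "dy": 0, "dz": 0.03, "wx": 0, "wy": 0, "wz": 0, "gripper": 1},
  {"dx": 0, "dy": 0, "dz": 0.06, "wx": 0, "wy": 0, "wz": 0, "gripper": 1},
])

```text
t: 6.1
position: [0.5299, 0.0267, 0.1323]
ee_rot: [179.9, 0.1, 83.3]
wrist_force: [-0.2, -2.9, 5.6]
finger_gap: 0.0005
finger_force: 2.2
```

>>> drive_tool([
  {"dx": 0, "dy": 0, "dz": 0.03, "wx": 0, "wy": 0, "wz": 0, "gripper": 1},
  {"dx": 0, "dy": 0, "dz": 0.06, "wx": 0, "wy": 0, "wz": 0, "gripper": 1},
])

```text
t: 6.27
position: [0.5297, 0.0269, 0.1301]
ee_rot: [179.9, 0.0, 83.3]
wrist_force: [1.4, -2.6, 2.9]
finger_gap: 0.0001
finger_force: 1.5
```

>>> drive_tool([
  {"dx": 0, "dy": 0, "dz": 0.03, "wx": 0, "wy": 0, "wz": 0, "gripper": 1},
  {"dx": 0, "dy": 0, "dz": 0.06, "wx": 0, "wy": 0, "wz": 0, "gripper": 1},
])

```text
t: 6.43
position: [0.5289, 0.0273, 0.1275]
ee_rot: [-180.0, -0.0, 83.3]
wrist_force: [1.0, -0.4, 1.5]
finger_gap: 0.0002
finger_force: 0.5
```

>>> drive_tool([
  {"dx": 0, "dy": 0, "dz": 0.03, "wx": 0, "wy": 0, "wz": 0, "gripper": 1},
  {"dx": 0, "dy": 0, "dz": 0.03, "wx": 0, "wy": 0, "wz": 0, "gripper": 1},
])

```text
t: 6.6
position: [0.5279, 0.0275, 0.1257]
ee_rot: [-179.9, -0.0, 83.3]
wrist_force: [0.5, 0.5, -0.6]
finger_gap: 0.0
finger_force: 0.0
```

>>> drive_tool([
  {"dx": 0, "dy": 0, "dz": 0.04, "wx": 0, "wy": 0, "wz": 0, "gripper": 1},
  {"dx": 0, "dy": 0, "dz": 0.04, "wx": 0, "wy": 0, "wz": 0, "gripper": 1},
])

```text
t: 6.77
position: [0.5285, 0.0273, 0.1251]
ee_rot: [-179.9, -0.0, 83.3]
wrist_force: [0.0, 0.3, -0.0]
finger_gap: -0.0001
finger_force: 0.0
```

>>> drive_tool([
  {"dx": 0, "dy": 0, "dz": 0.04, "wx": 0, "wy": 0, "wz": 0, "gripper": 1},
  {"dx": 0, "dy": 0, "dz": 0.04, "wx": 0, "wy": 0, "wz": 0, "gripper": 1},
])

```text
t: 6.93
position: [0.5287, 0.0273, 0.1248]
ee_rot: [-179.9, -0.0, 83.3]
wrist_force: [-3.3, 0.4, 5.1]
finger_gap: -0.0001
finger_force: 2.5
```

>>> drive_tool([
  {"dx": 0, "dy": 0, "dz": 0.03, "wx": 0, "wy": 0, "wz": 0, "gripper": 1},
  {"dx": 0, "dy": 0, "dz": 0.03, "wx": 0, "wy": 0, "wz": 0, "gripper": 1},
])

```text
t: 7.1
position: [0.5289, 0.0272, 0.1247]
ee_rot: [-179.9, -0.0, 83.3]
wrist_force: [-4.6, 0.4, 9.2]
finger_gap: -0.0003
finger_force: 4.9
```

>>> drive_tool([
  {"dx": 0, "dy": 0, "dz": 0.03, "wx": 0, "wy": 0, "wz": 0, "gripper": 1},
  {"dx": 0, "dy": 0, "dz": 0.03, "wx": 0, "wy": 0, "wz": 0, "gripper": 1},
])

```text
t: 7.27
position: [0.5289, 0.0272, 0.1245]
ee_rot: [-179.9, 0.0, 83.3]
wrist_force: [-7.1, 1.1, 14.3]
finger_gap: -0.0001
finger_force: 7.1
```

Stop felt at 14 N, so the near-left clip is shut. Next is the far right.

>>> drive_tool([
  {"dx": 0, "dy": 0, "dz": -1, "wx": 0, "wy": 0, "wz": 0, "gripper": 1},
  {"dx": 0, "dy": 0, "dz": -2.2, "wx": 0, "wy": 0, "wz": 0, "gripper": 1},
  {"dx": 0, "dy": 0, "dz": -3.3, "wx": 0, "wy": 0, "wz": 0, "gripper": 1},
  {"dx": -0.5, "dy": 0.3, "dz": -3.9, "wx": 0, "wy": 0, "wz": 0, "gripper": 1},
  {"dx": -1.5, "dy": 0.9, "dz": -3.9, "wx": 0, "wy": 0, "wz": 0, "gripper": 1},
])

```text
t: 7.68
position: [0.5525, -0.0195, 0.2453]
ee_rot: [179.5, 0.0, 83.5]
wrist_force: [0.3, -0.1, 0.0]
finger_gap: 0.0002
finger_force: 0.0
```

>>> drive_tool([
  {"dx": -1, "dy": 0.6, "dz": 0, "wx": 0, "wy": 0, "wz": 0, "gripper": 1},
  {"dx": -2.1, "dy": 1.2, "dz": 0, "wx": 0, "wy": 0, "wz": 0, "gripper": 1},
  {"dx": -3.2, "dy": 1.8, "dz": 0, "wx": 0, "wy": 0, "wz": 0, "gripper": 1},
  {"dx": -4.3, "dy": 2.4, "dz": 0, "wx": 0, "wy": 0, "wz": 0, "gripper": 1},
  {"dx": -5.4, "dy": 3.0, "dz": 0, "wx": 0, "wy": 0, "wz": 0, "gripper": 1},
])

```text
t: 8.1
position: [0.6212, -0.1938, 0.2391]
ee_rot: [-180.0, -0.0, 83.3]
wrist_force: [1.4, 0.8, 0.6]
finger_gap: 0.0001
finger_force: 0.0
```

>>> drive_tool([
  {"dx": -0.8, "dy": 0.45, "dz": 0, "wx": 0, "wy": 0, "wz": 0, "gripper": 1},
  {"dx": -0.8, "dy": 0.45, "dz": 0, "wx": 0, "wy": 0, "wz": 0, "gripper": 1},
  {"dx": -0.8, "dy": 0.45, "dz": 0, "wx": 0, "wy": 0, "wz": 0, "gripper": 1},
])

```text
t: 8.35
position: [0.6315, -0.2189, 0.2386]
ee_rot: [-179.9, -0.0, 83.2]
wrist_force: [0.0, 0.7, 0.6]
finger_gap: -0.0
finger_force: 0.0
```

Run:
```python
from station import grab_frame,observe
import cv2,numpy as np
f=grab_frame("wrist"); g=grab_frame("side")
a=f["color"]; b=cv2.resize(g["color"][145:250,190:310],(439,384),interpolation=cv2.INTER_CUBIC)
cv2.imwrite("pics/a3.png",cv2.resize(np.hstack([a,b]),(800,323))[:,:,::-1]); o=observe();print(o["position"],o["wrist_force"])
```

```text
[ 0.63128656 -0.21688148  0.23900525] [ 0.7611737  -0.12722041  0.63799374]
```

View pics/a3.png

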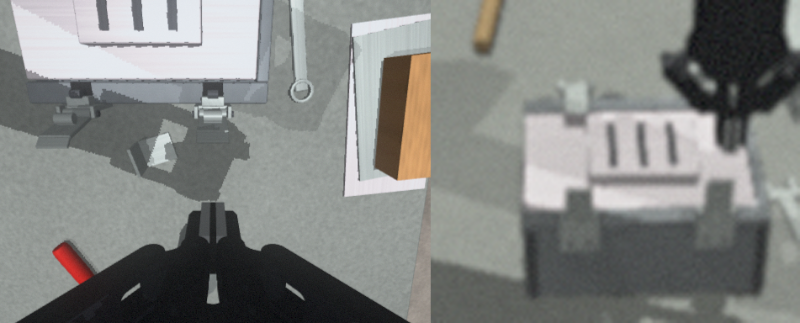

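The near-left clip lies flat, and the tool is in line with the far-right clip (x≈213 px). I descend and fold.

>>> drive_tool([
  {"dx": 0, "dy": 0, "dz": 1.1, "wx": 0, "wy": 0, "wz": 0, "gripper": 1},
  {"dx": 0, "dy": 0, "dz": 2.2, "wx": 0, "wy": 0, "wz": 0, "gripper": 1},
  {"dx": 0, "dy": 0, "dz": 3.0, "wx": 0, "wy": 0, "wz": 0, "gripper": 1},
  {"dx": 0, "dy": 0, "dz": 3.0, "wx": 0, "wy": 0, "wz": 0, "gripper": 1},
])

```text
t: 8.78
position: [0.6278, -0.2141, 0.1429]
ee_rot: [-179.4, -0.3, 83.4]
wrist_force: [-0.3, 0.2, -2.3]
finger_gap: 0.0002
finger_force: 0.0
```

>>> drive_tool([
  {"dx": 0.5, "dy": 0, "dz": 0, "wx": 0, "wy": 0, "wz": 0, "gripper": 1},
  {"dx": 0.9, "dy": 0, "dz": 0, "wx": 0, "wy": 0, "wz": 0, "gripper": 1},
  {"dx": 1.3, "dy": 0, "dz": 0, "wx": 0, "wy": 0, "wz": 0, "gripper": 1},
  {"dx": 1.7, "dy": 0, "dz": 0, "wx": 0, "wy": 0, "wz": 0, "gripper": 1},
  {"dx": 2.1, "dy": 0, "dz": 0, "wx": 0, "wy": 0, "wz": 0, "gripper": 1},
])

```text
t: 9.2
position: [0.64, -0.1536, 0.1516]
ee_rot: [179.8, 0.1, 83.4]
wrist_force: [-0.6, -0.5, 1.1]
finger_gap: 0.0
finger_force: 0.4
```

>>> drive_tool([
  {"dx": 0.2, "dy": 0, "dz": 0, "wx": 0, "wy": 0, "wz": 0, "gripper": 1},
  {"dx": 0.4, "dy": 0, "dz": 0, "wx": 0, "wy": 0, "wz": 0, "gripper": 1},
  {"dx": 0.4, "dy": 0, "dz": 0.06, "wx": 0, "wy": 0, "wz": 0, "gripper": 1},
  {"dx": 0.4, "dy": 0, "dz": 0.12, "wx": 0, "wy": 0, "wz": 0, "gripper": 1},
])

```text
t: 9.53
position: [0.6411, -0.1432, 0.147]
ee_rot: [179.9, 0.0, 83.3]
wrist_force: [-0.7, -0.3, 5.3]
finger_gap: 0.0001
finger_force: 2.2
```

>>> drive_tool([
  {"dx": 0, "dy": 0, "dz": 0.04, "wx": 0, "wy": 0, "wz": 0, "gripper": 1},
  {"dx": 0, "dy": 0, "dz": 0.08, "wx": 0, "wy": 0, "wz": 0, "gripper": 1},
  {"dx": 0, "dy": 0, "dz": 0.12, "wx": 0, "wy": 0, "wz": 0, "gripper": 1},
])

```text
t: 9.78
position: [0.6413, -0.143, 0.1438]
ee_rot: [179.9, -0.1, 83.2]
wrist_force: [-0.6, 1.5, 6.2]
finger_gap: -0.0003
finger_force: 3.0
```

>>> drive_tool([
  {"dx": 0, "dy": 0, "dz": 0.03, "wx": 0, "wy": 0, "wz": 0, "gripper": 1},
  {"dx": 0, "dy": 0, "dz": 0.06, "wx": 0, "wy": 0, "wz": 0, "gripper": 1},
  {"dx": 0, "dy": 0, "dz": 0.09, "wx": 0, "wy": 0, "wz": 0, "gripper": 1},
  {"dx": 0, "dy": 0, "dz": 0.12, "wx": 0, "wy": 0, "wz": 0, "gripper": 1},
])

```text
t: 10.12
position: [0.6413, -0.1428, 0.1401]
ee_rot: [179.9, -0.1, 83.2]
wrist_force: [-0.4, 1.9, 6.5]
finger_gap: -0.0001
finger_force: 2.7
```

>>> drive_tool([
  {"dx": 0, "dy": 0, "dz": 0.03, "wx": 0, "wy": 0, "wz": 0, "gripper": 1},
  {"dx": 0, "dy": 0, "dz": 0.06, "wx": 0, "wy": 0, "wz": 0, "gripper": 1},
  {"dx": 0, "dy": 0, "dz": 0.09, "wx": 0, "wy": 0, "wz": 0, "gripper": 1},
])

```text
t: 10.37
position: [0.6412, -0.1428, 0.137]
ee_rot: [179.9, -0.1, 83.2]
wrist_force: [0.2, 3.6, 5.3]
finger_gap: 0.0001
finger_force: 2.0
```

>>> drive_tool([
  {"dx": 0, "dy": 0, "dz": 0.03, "wx": 0, "wy": 0, "wz": 0, "gripper": 1},
  {"dx": 0, "dy": 0, "dz": 0.06, "wx": 0, "wy": 0, "wz": 0, "gripper": 1},
  {"dx": 0, "dy": 0, "dz": 0.09, "wx": 0, "wy": 0, "wz": 0, "gripper": 1},
])

```text
t: 10.62
position: [0.6404, -0.1432, 0.1331]
ee_rot: [180.0, -0.0, 83.3]
wrist_force: [1.8, 0.9, 1.3]
finger_gap: -0.0001
finger_force: 0.8
```

>>> drive_tool([
  {"dx": 0, "dy": 0, "dz": 0.03, "wx": 0, "wy": 0, "wz": 0, "gripper": 1},
  {"dx": 0, "dy": 0, "dz": 0.06, "wx": 0, "wy": 0, "wz": 0, "gripper": 1},
])

```text
t: 10.78
position: [0.6396, -0.1432, 0.1306]
ee_rot: [-179.9, 0.0, 83.3]
wrist_force: [0.1, -0.3, 0.4]
finger_gap: -0.0002
finger_force: 0.0
```

>>> drive_tool([
  {"dx": 0, "dy": 0, "dz": 0.03, "wx": 0, "wy": 0, "wz": 0, "gripper": 1},
  {"dx": 0, "dy": 0, "dz": 0.03, "wx": 0, "wy": 0, "wz": 0, "gripper": 1},
])

```text
t: 10.95
position: [0.6398, -0.1432, 0.1299]
ee_rot: [-179.9, -0.0, 83.3]
wrist_force: [0.6, -0.6, 0.2]
finger_gap: 0.0004
finger_force: 0.0
```

>>> drive_tool([
  {"dx": 0, "dy": 0, "dz": 0.04, "wx": 0, "wy": 0, "wz": 0, "gripper": 1},
  {"dx": 0, "dy": 0, "dz": 0.04, "wx": 0, "wy": 0, "wz": 0, "gripper": 1},
])

```text
t: 11.12
position: [0.6402, -0.1432, 0.1296]
ee_rot: [-180.0, 0.0, 83.3]
wrist_force: [-1.2, 0.1, 0.7]
finger_gap: -0.0002
finger_force: 0.8
```

>>> drive_tool([
  {"dx": 0, "dy": 0, "dz": 0.03, "wx": 0, "wy": 0, "wz": 0, "gripper": 1},
  {"dx": 0, "dy": 0, "dz": 0.03, "wx": 0, "wy": 0, "wz": 0, "gripper": 1},
])

```text
t: 11.28
position: [0.6403, -0.1432, 0.1295]
ee_rot: [-180.0, 0.0, 83.3]
wrist_force: [-3.4, 1.4, 5.8]
finger_gap: -0.0
finger_force: 2.9
```

>>> drive_tool([
  {"dx": 0, "dy": 0, "dz": 0.05, "wx": 0, "wy": 0, "wz": 0, "gripper": 1},
  {"dx": 0, "dy": 0, "dz": 0.05, "wx": 0, "wy": 0, "wz": 0, "gripper": 1},
])

```text
t: 11.45
position: [0.6405, -0.1432, 0.1292]
ee_rot: [-180.0, 0.0, 83.3]
wrist_force: [-6.2, 2.1, 11.0]
finger_gap: 0.0001
finger_force: 5.7
```

>>> drive_tool([
  {"dx": 0, "dy": 0, "dz": -1, "wx": 0, "wy": 0, "wz": 0, "gripper": 1},
  {"dx": 0, "dy": 0, "dz": -2.2, "wx": 0, "wy": 0, "wz": 0, "gripper": 1},
  {"dx": 0, "dy": 0, "dz": -3.3, "wx": 0, "wy": 0, "wz": 0, "gripper": 1},
  {"dx": 0, "dy": 0, "dz": -3.7, "wx": 0, "wy": 0, "wz": 0, "gripper": 1},
  {"dx": 0, "dy": 0, "dz": -3.7, "wx": 0, "wy": 0, "wz": 0, "gripper": 1},
])

```text
t: 11.87
position: [0.6424, -0.1439, 0.2429]
ee_rot: [179.5, 0.1, 83.3]
wrist_force: [0.6, -1.7, -1.0]
finger_gap: 0.0
finger_force: 0.0
```

>>> drive_tool([
  {"dx": -0.7, "dy": -1.0, "dz": 0, "wx": 0, "wy": 0, "wz": 0, "gripper": 1},
  {"dx": -1.4, "dy": -2.0, "dz": 0, "wx": 0, "wy": 0, "wz": 0, "gripper": 1},
  {"dx": -2.0, "dy": -3.1, "dz": 0, "wx": 0, "wy": 0, "wz": 0, "gripper": 1},
  {"dx": -2.5, "dy": -4.2, "dz": 0, "wx": 0, "wy": 0, "wz": 0, "gripper": 1},
  {"dx": -2.5, "dy": -4.4, "dz": 0, "wx": 0, "wy": 0, "wz": 0, "gripper": 1},
])

```text
t: 12.28
position: [0.4958, -0.2026, 0.2347]
ee_rot: [-179.7, -0.1, 83.1]
wrist_force: [-0.7, -0.4, 0.1]
finger_gap: -0.0003
finger_force: 0.0
```

>>> drive_tool([
  {"dx": 0, "dy": 0, "dz": 1.1, "wx": 0, "wy": 0, "wz": 0, "gripper": 1},
  {"dx": 0, "dy": 0, "dz": 2.2, "wx": 0, "wy": 0, "wz": 0, "gripper": 1},
  {"dx": 0, "dy": 0, "dz": 3.0, "wx": 0, "wy": 0, "wz": 0, "gripper": 1},
  {"dx": 0, "dy": 0, "dz": 3.0, "wx": 0, "wy": 0, "wz": 0, "gripper": 1},
])

```text
t: 12.62
position: [0.4964, -0.1992, 0.1405]
ee_rot: [-179.3, -0.4, 83.3]
wrist_force: [-1.1, 0.4, -0.7]
finger_gap: 0.0002
finger_force: 0.0
```

>>> drive_tool([
  {"dx": 0.5, "dy": 0, "dz": 0, "wx": 0, "wy": 0, "wz": 0, "gripper": 1},
  {"dx": 0.9, "dy": 0, "dz": 0, "wx": 0, "wy": 0, "wz": 0, "gripper": 1},
  {"dx": 1.3, "dy": 0, "dz": 0, "wx": 0, "wy": 0, "wz": 0, "gripper": 1},
  {"dx": 1.7, "dy": 0, "dz": 0, "wx": 0, "wy": 0, "wz": 0, "gripper": 1},
  {"dx": 2.1, "dy": 0, "dz": 0, "wx": 0, "wy": 0, "wz": 0, "gripper": 1},
])

```text
t: 13.03
position: [0.5085, -0.1386, 0.1489]
ee_rot: [179.9, 0.0, 83.3]
wrist_force: [1.0, -0.8, 0.2]
finger_gap: -0.0002
finger_force: 0.4
```

>>> drive_tool([
  {"dx": 0.2, "dy": 0, "dz": 0, "wx": 0, "wy": 0, "wz": 0, "gripper": 1},
  {"dx": 0.4, "dy": 0, "dz": 0, "wx": 0, "wy": 0, "wz": 0, "gripper": 1},
  {"dx": 0.4, "dy": 0, "dz": 0, "wx": 0, "wy": 0, "wz": 0, "gripper": 1},
])

```text
t: 13.28
position: [0.5096, -0.1271, 0.1486]
ee_rot: [179.9, 0.1, 83.4]
wrist_force: [-0.0, -0.2, 2.6]
finger_gap: 0.0001
finger_force: 0.7
```

>>> drive_tool([
  {"dx": 0, "dy": 0.07, "dz": 0.04, "wx": 0, "wy": 0, "wz": 0, "gripper": 1},
  {"dx": 0, "dy": 0.07, "dz": 0.08, "wx": 0, "wy": 0, "wz": 0, "gripper": 1},
  {"dx": 0, "dy": 0.07, "dz": 0.12, "wx": 0, "wy": 0, "wz": 0, "gripper": 1},
])

```text
t: 13.53
position: [0.5119, -0.1279, 0.1453]
ee_rot: [179.9, -0.1, 83.2]
wrist_force: [-1.0, 3.0, 7.5]
finger_gap: 0.0
finger_force: 2.9
```

>>> drive_tool([
  {"dx": 0, "dy": 0, "dz": 0.03, "wx": 0, "wy": 0, "wz": 0, "gripper": 1},
  {"dx": 0, "dy": 0, "dz": 0.06, "wx": 0, "wy": 0, "wz": 0, "gripper": 1},
  {"dx": 0, "dy": 0, "dz": 0.09, "wx": 0, "wy": 0, "wz": 0, "gripper": 1},
])

```text
t: 13.78
position: [0.5122, -0.1279, 0.1428]
ee_rot: [179.9, -0.1, 83.2]
wrist_force: [-0.4, 2.4, 6.7]
finger_gap: 0.0
finger_force: 3.0
```

>>> drive_tool([
  {"dx": 0, "dy": 0, "dz": 0.03, "wx": 0, "wy": 0, "wz": 0, "gripper": 1},
  {"dx": 0, "dy": 0, "dz": 0.06, "wx": 0, "wy": 0, "wz": 0, "gripper": 1},
  {"dx": 0, "dy": 0, "dz": 0.09, "wx": 0, "wy": 0, "wz": 0, "gripper": 1},
])

```text
t: 14.03
position: [0.5123, -0.1278, 0.1402]
ee_rot: [179.9, -0.1, 83.2]
wrist_force: [-1.2, 4.1, 6.9]
finger_gap: -0.0002
finger_force: 2.8
```

>>> drive_tool([
  {"dx": 0, "dy": 0, "dz": 0.03, "wx": 0, "wy": 0, "wz": 0, "gripper": 1},
  {"dx": 0, "dy": 0, "dz": 0.06, "wx": 0, "wy": 0, "wz": 0, "gripper": 1},
  {"dx": 0, "dy": 0, "dz": 0.09, "wx": 0, "wy": 0, "wz": 0, "gripper": 1},
])

```text
t: 14.28
position: [0.5123, -0.1278, 0.1372]
ee_rot: [179.9, -0.1, 83.2]
wrist_force: [0.4, 2.9, 4.7]
finger_gap: -0.0001
finger_force: 2.1
```

>>> drive_tool([
  {"dx": 0, "dy": 0, "dz": 0.03, "wx": 0, "wy": 0, "wz": 0, "gripper": 1},
  {"dx": 0, "dy": 0, "dz": 0.06, "wx": 0, "wy": 0, "wz": 0, "gripper": 1},
])

```text
t: 14.45
position: [0.512, -0.1279, 0.135]
ee_rot: [179.9, -0.0, 83.3]
wrist_force: [0.9, 1.2, 3.8]
finger_gap: 0.0002
finger_force: 1.5
```

>>> drive_tool([
  {"dx": 0, "dy": 0, "dz": 0.03, "wx": 0, "wy": 0, "wz": 0, "gripper": 1},
  {"dx": 0, "dy": 0, "dz": 0.03, "wx": 0, "wy": 0, "wz": 0, "gripper": 1},
])

```text
t: 14.62
position: [0.5113, -0.1281, 0.1333]
ee_rot: [180.0, 0.0, 83.3]
wrist_force: [1.9, 0.6, 2.3]
finger_gap: -0.0001
finger_force: 0.9
```

>>> drive_tool([
  {"dx": 0, "dy": 0, "dz": 0.03, "wx": 0, "wy": 0, "wz": 0, "gripper": 1},
  {"dx": 0, "dy": 0, "dz": 0.06, "wx": 0, "wy": 0, "wz": 0, "gripper": 1},
])

```text
t: 14.78
position: [0.511, -0.128, 0.1315]
ee_rot: [-180.0, 0.0, 83.3]
wrist_force: [0.8, -0.3, 0.6]
finger_gap: 0.0
finger_force: 0.2
```

>>> drive_tool([
  {"dx": 0, "dy": 0, "dz": 0.04, "wx": 0, "wy": 0, "wz": 0, "gripper": 1},
  {"dx": 0, "dy": 0, "dz": 0.04, "wx": 0, "wy": 0, "wz": 0, "gripper": 1},
])

```text
t: 14.95
position: [0.5106, -0.1278, 0.1298]
ee_rot: [-179.9, -0.0, 83.3]
wrist_force: [-0.6, -0.0, -0.4]
finger_gap: 0.0001
finger_force: 0.0
```

>>> drive_tool([
  {"dx": 0, "dy": 0, "dz": 0.03, "wx": 0, "wy": 0, "wz": 0, "gripper": 1},
  {"dx": 0, "dy": 0, "dz": 0.03, "wx": 0, "wy": 0, "wz": 0, "gripper": 1},
])

```text
t: 15.12
position: [0.511, -0.1279, 0.1296]
ee_rot: [-180.0, -0.0, 83.3]
wrist_force: [0.2, -0.8, -0.7]
finger_gap: -0.0001
finger_force: 0.0
```

>>> drive_tool([
  {"dx": 0, "dy": 0, "dz": 0.04, "wx": 0, "wy": 0, "wz": 0, "gripper": 1},
  {"dx": 0, "dy": 0, "dz": 0.04, "wx": 0, "wy": 0, "wz": 0, "gripper": 1},
])

```text
t: 15.28
position: [0.5113, -0.1279, 0.1293]
ee_rot: [-180.0, -0.0, 83.3]
wrist_force: [-2.2, 1.7, 5.2]
finger_gap: 0.0005
finger_force: 2.8
```

>>> drive_tool([
  {"dx": 0, "dy": 0, "dz": 0.04, "wx": 0, "wy": 0, "wz": 0, "gripper": 1},
  {"dx": 0, "dy": 0, "dz": 0.04, "wx": 0, "wy": 0, "wz": 0, "gripper": 1},
])

```text
t: 15.45
position: [0.5114, -0.128, 0.129]
ee_rot: [-180.0, -0.0, 83.3]
wrist_force: [-5.9, 3.8, 11.5]
finger_gap: -0.0001
finger_force: 5.8
```

Near right is shut. Now the far left.

>>> drive_tool([
  {"dx": 0, "dy": 0, "dz": -1, "wx": 0, "wy": 0, "wz": 0, "gripper": 1},
  {"dx": 0, "dy": 0, "dz": -2.2, "wx": 0, "wy": 0, "wz": 0, "gripper": 1},
  {"dx": 0, "dy": 0, "dz": -3.3, "wx": 0, "wy": 0, "wz": 0, "gripper": 1},
  {"dx": 0.5, "dy": 0.3, "dz": -3.8, "wx": 0, "wy": 0, "wz": 0, "gripper": 1},
  {"dx": 1.5, "dy": 0.9, "dz": -3.8, "wx": 0, "wy": 0, "wz": 0, "gripper": 1},
])

```text
t: 15.87
position: [0.5453, -0.0887, 0.2469]
ee_rot: [179.5, 0.2, 83.1]
wrist_force: [-0.0, -0.0, -0.6]
finger_gap: -0.0
finger_force: 0.0
```

>>> drive_tool([
  {"dx": 1, "dy": 0.6, "dz": 0, "wx": 0, "wy": 0, "wz": 0, "gripper": 1},
  {"dx": 2.1, "dy": 1.2, "dz": 0, "wx": 0, "wy": 0, "wz": 0, "gripper": 1},
  {"dx": 3.2, "dy": 1.8, "dz": 0, "wx": 0, "wy": 0, "wz": 0, "gripper": 1},
  {"dx": 4.3, "dy": 2.4, "dz": 0, "wx": 0, "wy": 0, "wz": 0, "gripper": 1},
  {"dx": 5.4, "dy": 3.0, "dz": 0, "wx": 0, "wy": 0, "wz": 0, "gripper": 1},
])

```text
t: 16.28
position: [0.6524, 0.0657, 0.241]
ee_rot: [-180.0, 0.0, 83.3]
wrist_force: [0.2, 0.2, -0.4]
finger_gap: 0.0002
finger_force: 0.0
```

>>> drive_tool([
  {"dx": 0.8, "dy": 0.45, "dz": 0, "wx": 0, "wy": 0, "wz": 0, "gripper": 1},
  {"dx": 0.8, "dy": 0.45, "dz": 0, "wx": 0, "wy": 0, "wz": 0, "gripper": 1},
  {"dx": 0.8, "dy": 0.45, "dz": 0, "wx": 0, "wy": 0, "wz": 0, "gripper": 1},
])

```text
t: 16.53
position: [0.668, 0.0874, 0.2406]
ee_rot: [-179.9, 0.0, 83.4]
wrist_force: [-0.3, -0.2, -0.5]
finger_gap: -0.0
finger_force: 0.0
```

>>> drive_tool([
  {"dx": 0, "dy": 0, "dz": 1.1, "wx": 0, "wy": 0, "wz": 0, "gripper": 1},
  {"dx": 0, "dy": 0, "dz": 2.2, "wx": 0, "wy": 0, "wz": 0, "gripper": 1},
  {"dx": 0, "dy": 0, "dz": 3.0, "wx": 0, "wy": 0, "wz": 0, "gripper": 1},
  {"dx": 0, "dy": 0, "dz": 3.0, "wx": 0, "wy": 0, "wz": 0, "gripper": 1},
])

```text
t: 16.87
position: [0.6633, 0.0851, 0.1444]
ee_rot: [-179.3, 0.1, 83.2]
wrist_force: [-0.6, 0.1, -1.0]
finger_gap: 0.0
finger_force: 0.0
```

>>> drive_tool([
  {"dx": -0.6, "dy": 0, "dz": 0, "wx": 0, "wy": 0, "wz": 0, "gripper": 1},
  {"dx": -1.0, "dy": 0, "dz": 0, "wx": 0, "wy": 0, "wz": 0, "gripper": 1},
  {"dx": -1.4, "dy": 0, "dz": 0, "wx": 0, "wy": 0, "wz": 0, "gripper": 1},
  {"dx": -1.8, "dy": 0, "dz": 0, "wx": 0, "wy": 0, "wz": 0, "gripper": 1},
  {"dx": -2.2, "dy": 0, "dz": 0, "wx": 0, "wy": 0, "wz": 0, "gripper": 1},
])

```text
t: 17.28
position: [0.6605, 0.0194, 0.1527]
ee_rot: [179.9, -0.0, 83.3]
wrist_force: [-0.2, 0.4, -0.7]
finger_gap: 0.0001
finger_force: 0.7
```

>>> drive_tool([
  {"dx": -0.2, "dy": 0, "dz": 0, "wx": 0, "wy": 0, "wz": 0, "gripper": 1},
  {"dx": -0.4, "dy": 0, "dz": 0, "wx": 0, "wy": 0, "wz": 0, "gripper": 1},
  {"dx": -0.4, "dy": 0, "dz": 0, "wx": 0, "wy": 0, "wz": 0, "gripper": 1},
])

```text
t: 17.53
position: [0.6588, 0.0074, 0.1517]
ee_rot: [180.0, 0.0, 83.2]
wrist_force: [0.0, 0.2, 0.8]
finger_gap: -0.0001
finger_force: 0.0
```

>>> drive_tool([
  {"dx": 0, "dy": 0, "dz": 0.04, "wx": 0, "wy": 0, "wz": 0, "gripper": 1},
  {"dx": 0, "dy": 0, "dz": 0.08, "wx": 0, "wy": 0, "wz": 0, "gripper": 1},
  {"dx": 0, "dy": 0, "dz": 0.12, "wx": 0, "wy": 0, "wz": 0, "gripper": 1},
])

```text
t: 17.78
position: [0.6589, 0.0093, 0.1477]
ee_rot: [180.0, -0.0, 83.3]
wrist_force: [0.2, -0.2, 0.8]
finger_gap: 0.0
finger_force: 0.2
```

>>> drive_tool([
  {"dx": 0, "dy": 0, "dz": 0.04, "wx": 0, "wy": 0, "wz": 0, "gripper": 1},
  {"dx": 0, "dy": 0, "dz": 0.08, "wx": 0, "wy": 0, "wz": 0, "gripper": 1},
  {"dx": 0, "dy": 0, "dz": 0.12, "wx": 0, "wy": 0, "wz": 0, "gripper": 1},
])

```text
t: 18.03
position: [0.6588, 0.0091, 0.1441]
ee_rot: [180.0, -0.0, 83.3]
wrist_force: [0.5, 1.3, 1.6]
finger_gap: -0.0003
finger_force: 0.6
```

>>> drive_tool([
  {"dx": 0, "dy": 0, "dz": 0.03, "wx": 0, "wy": 0, "wz": 0, "gripper": 1},
  {"dx": 0, "dy": 0, "dz": 0.06, "wx": 0, "wy": 0, "wz": 0, "gripper": 1},
  {"dx": 0, "dy": 0, "dz": 0.09, "wx": 0, "wy": 0, "wz": 0, "gripper": 1},
])

```text
t: 18.28
position: [0.659, 0.0089, 0.1418]
ee_rot: [180.0, -0.0, 83.3]
wrist_force: [-0.1, 1.8, 3.3]
finger_gap: -0.0001
finger_force: 1.2
```

>>> drive_tool([
  {"dx": 0, "dy": 0, "dz": 0.03, "wx": 0, "wy": 0, "wz": 0, "gripper": 1},
  {"dx": 0, "dy": 0, "dz": 0.06, "wx": 0, "wy": 0, "wz": 0, "gripper": 1},
  {"dx": 0, "dy": 0, "dz": 0.09, "wx": 0, "wy": 0, "wz": 0, "gripper": 1},
])

```text
t: 18.53
position: [0.6591, 0.0088, 0.1392]
ee_rot: [179.9, -0.0, 83.3]
wrist_force: [0.3, 0.9, 4.0]
finger_gap: -0.0001
finger_force: 1.7
```

>>> drive_tool([
  {"dx": 0, "dy": 0, "dz": 0.03, "wx": 0, "wy": 0, "wz": 0, "gripper": 1},
  {"dx": 0, "dy": 0, "dz": 0.06, "wx": 0, "wy": 0, "wz": 0, "gripper": 1},
  {"dx": 0, "dy": 0, "dz": 0.09, "wx": 0, "wy": 0, "wz": 0, "gripper": 1},
])

```text
t: 18.78
position: [0.6592, 0.008, 0.1369]
ee_rot: [179.9, 0.1, 83.3]
wrist_force: [-1.4, -2.8, 7.7]
finger_gap: -0.0003
finger_force: 2.9
```

>>> drive_tool([
  {"dx": 0, "dy": 0, "dz": 0.03, "wx": 0, "wy": 0, "wz": 0, "gripper": 1},
  {"dx": 0, "dy": 0, "dz": 0.06, "wx": 0, "wy": 0, "wz": 0, "gripper": 1},
  {"dx": 0, "dy": 0, "dz": 0.09, "wx": 0, "wy": 0, "wz": 0, "gripper": 1},
])

```text
t: 19.03
position: [0.6593, 0.0076, 0.1345]
ee_rot: [179.9, 0.1, 83.3]
wrist_force: [-0.8, -3.6, 6.2]
finger_gap: 0.0001
finger_force: 2.8
```

>>> drive_tool([
  {"dx": 0, "dy": 0, "dz": 0.03, "wx": 0, "wy": 0, "wz": 0, "gripper": 1},
  {"dx": 0, "dy": 0, "dz": 0.06, "wx": 0, "wy": 0, "wz": 0, "gripper": 1},
])

```text
t: 19.2
position: [0.6594, 0.0075, 0.1326]
ee_rot: [179.9, 0.1, 83.3]
wrist_force: [-1.7, -1.8, 6.9]
finger_gap: -0.0003
finger_force: 2.6
```

>>> drive_tool([
  {"dx": 0, "dy": 0, "dz": 0.03, "wx": 0, "wy": 0, "wz": 0, "gripper": 1},
  {"dx": 0, "dy": 0, "dz": 0.06, "wx": 0, "wy": 0, "wz": 0, "gripper": 1},
])

```text
t: 19.37
position: [0.6594, 0.0075, 0.1307]
ee_rot: [179.9, 0.1, 83.3]
wrist_force: [-1.0, -3.4, 5.0]
finger_gap: -0.0001
finger_force: 2.3
```

>>> drive_tool([
  {"dx": 0, "dy": 0, "dz": 0.03, "wx": 0, "wy": 0, "wz": 0, "gripper": 1},
  {"dx": 0, "dy": 0, "dz": 0.06, "wx": 0, "wy": 0, "wz": 0, "gripper": 1},
])

```text
t: 19.53
position: [0.6593, 0.0078, 0.1285]
ee_rot: [179.9, 0.1, 83.3]
wrist_force: [-0.6, -1.7, 3.8]
finger_gap: 0.0002
finger_force: 1.8
```

>>> drive_tool([
  {"dx": 0, "dy": 0, "dz": 0.03, "wx": 0, "wy": 0, "wz": 0, "gripper": 1},
  {"dx": 0, "dy": 0, "dz": 0.06, "wx": 0, "wy": 0, "wz": 0, "gripper": 1},
])

```text
t: 19.7
position: [0.6589, 0.0085, 0.126]
ee_rot: [180.0, 0.0, 83.3]
wrist_force: [0.8, -1.8, 2.8]
finger_gap: -0.0
finger_force: 1.1
```

>>> drive_tool([
  {"dx": 0, "dy": 0, "dz": 0.03, "wx": 0, "wy": 0, "wz": 0, "gripper": 1},
  {"dx": 0, "dy": 0, "dz": 0.06, "wx": 0, "wy": 0, "wz": 0, "gripper": 1},
])

```text
t: 19.87
position: [0.6583, 0.0091, 0.1235]
ee_rot: [-179.9, -0.0, 83.3]
wrist_force: [0.3, -1.2, 0.4]
finger_gap: 0.0001
finger_force: 0.2
```

>>> drive_tool([
  {"dx": 0, "dy": 0, "dz": 0.03, "wx": 0, "wy": 0, "wz": 0, "gripper": 1},
  {"dx": 0, "dy": 0, "dz": 0.05, "wx": 0, "wy": 0, "wz": 0, "gripper": 1},
])

```text
t: 20.03
position: [0.658, 0.0093, 0.1217]
ee_rot: [-179.9, -0.0, 83.3]
wrist_force: [-0.4, 0.1, -0.6]
finger_gap: 0.0
finger_force: 0.0
```

>>> drive_tool([
  {"dx": 0, "dy": 0, "dz": 0.03, "wx": 0, "wy": 0, "wz": 0, "gripper": 1},
  {"dx": 0, "dy": 0, "dz": 0.03, "wx": 0, "wy": 0, "wz": 0, "gripper": 1},
])

```text
t: 20.2
position: [0.6585, 0.0091, 0.1217]
ee_rot: [-179.9, -0.0, 83.3]
wrist_force: [0.6, -0.1, 0.1]
finger_gap: 0.0001
finger_force: 0.0
```

>>> drive_tool([
  {"dx": 0, "dy": 0, "dz": 0.04, "wx": 0, "wy": 0, "wz": 0, "gripper": 1},
  {"dx": 0, "dy": 0, "dz": 0.04, "wx": 0, "wy": 0, "wz": 0, "gripper": 1},
])

```text
t: 20.37
position: [0.6587, 0.009, 0.1214]
ee_rot: [-180.0, -0.0, 83.3]
wrist_force: [-2.5, 1.3, 4.4]
finger_gap: -0.0
finger_force: 2.2
```

>>> drive_tool([
  {"dx": 0, "dy": 0, "dz": 0.04, "wx": 0, "wy": 0, "wz": 0, "gripper": 1},
  {"dx": 0, "dy": 0, "dz": 0.04, "wx": 0, "wy": 0, "wz": 0, "gripper": 1},
])

```text
t: 20.53
position: [0.6589, 0.0089, 0.1212]
ee_rot: [-180.0, -0.0, 83.3]
wrist_force: [-4.7, 0.4, 9.4]
finger_gap: -0.0004
finger_force: 4.5
```

Stop felt. I'll rise clear and check once.

>>> drive_tool([
  {"dx": 0, "dy": 0, "dz": 0.03, "wx": 0, "wy": 0, "wz": 0, "gripper": 1},
  {"dx": 0, "dy": 0, "dz": -1, "wx": 0, "wy": 0, "wz": 0, "gripper": 1},
  {"dx": 0, "dy": 0, "dz": -2.2, "wx": 0, "wy": 0, "wz": 0, "gripper": 1},
  {"dx": 0, "dy": 0, "dz": -3.4, "wx": 0, "wy": 0, "wz": 0, "gripper": 1},
  {"dx": 0, "dy": 0, "dz": -4.6, "wx": 0, "wy": 0, "wz": 0, "gripper": 1},
])

```text
t: 20.95
position: [0.6584, 0.0089, 0.2587]
ee_rot: [-180.0, -0.0, 83.3]
wrist_force: [0.6, -0.2, -1.0]
finger_gap: -0.0002
finger_force: 0.0
```

>>> drive_tool([
  {"dx": 1, "dy": 0, "dz": -1, "wx": 0, "wy": 0, "wz": 0, "gripper": 1},
  {"dx": 1, "dy": -1, "dz": -1.5, "wx": 0, "wy": 0, "wz": 0, "gripper": 1},
  {"dx": 1, "dy": -2, "dz": -1.5, "wx": 0, "wy": 0, "wz": 0, "gripper": 1},
  {"dx": 1, "dy": -2, "dz": -1.5, "wx": 0, "wy": 0, "wz": 0, "gripper": 1},
])

```text
t: 21.28
position: [0.5995, 0.047, 0.303]
ee_rot: [-179.9, -0.0, 83.4]
wrist_force: [-0.5, 0.2, -1.1]
finger_gap: -0.0002
finger_force: 0.0
```

Run:
```python
from station import grab_frame,observe
import cv2,numpy as np
f=grab_frame("wrist"); g=grab_frame("side")
b=cv2.resize(g["color"][145:250,190:310],(439,384),interpolation=cv2.INTER_CUBIC)
c=cv2.resize(grab_frame("scene")["color"][150:260,195:305],(384,384),interpolation=cv2.INTER_CUBIC)
cv2.imwrite("pics/a4.png",cv2.resize(np.hstack([c,b]),(800,373))[:,:,::-1]); o=observe();print(o["position"],o["wrist_force"])
```

```text
[0.6027691  0.04554628 0.30244582] [-0.03972847 -0.08017408  0.52954727]
```

View pics/a4.png

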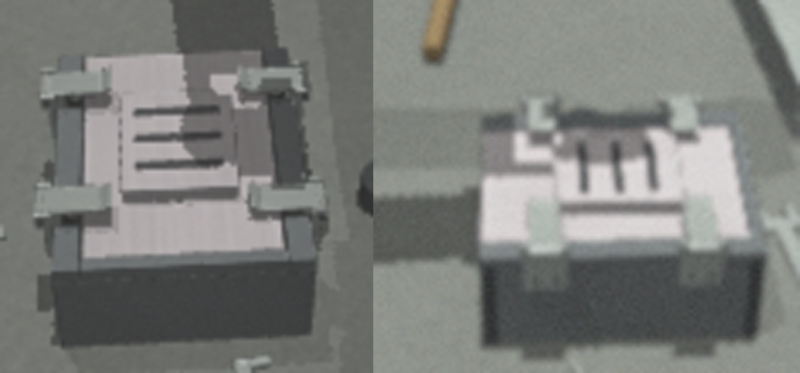

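All four clips lie flat over the rim, at about (75,82), (272,80), (72,200) and (287,195), and the lid is home.

```bash
python3 -c "
from station import finish_job
print(finish_job())"
```

```text
the job is handed in; nothing more can be done
None
```

The lid is home and all four clips are shut in diagonal order (near left, far right, near right, far left); the job was handed in at about 21 s, no verdict came back, and the highest force I read was about 34 N against the lid stop, more than the gentle push you asked for but under the 40 N limit.

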